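# Pop the breaker hatch and reset the breaker

### The job

The breaker in the red-marked box has tripped. Press down on the coloured spot of that box's hatch so that its push-push catch lets go, take the finger away and make sure that the hatch springs wide open and stays open by itself; then push the yellow reset button inside fully home and leave the hatch standing open. Use only the fingertips as a pusher: pick nothing up, do not operate the hatch of the blue-marked box, and leave the loose tools and containers where they are.

Things in the scene. Friction and masses are not known exactly. Their poses are not given: they have to be found in the camera images.
- red_box: Grey box with a red plate on top, fixed, 130 (x) x 96 (y) x 55 (z) mm. Origin: centre of its underside. Its x axis runs from the red plate (-x end, toward the robot, turned up to 0.3 rad) to the hatch hinge. Pale metal hatch flush in the top, 76 x 64 x 4 mm, x = -27 to +49; hinge line along y at x = +50, z = 53. Under it an opening of 78 x 66 mm (x = -28 to +50), deck at z = 36.
- red_box_hatch (a joint): Angle (rad) of the red box's hatch. 0: shut and caught, flush with the box top; negative: pressed in (stop at -0.115); 2.3: wide open, leaning back over the hinge, about 57 mm above the box top. Push-push catch: a press past about -0.09 (4.7 mm at the red spot, 3 to 5 N; simply press to the stop) frees it, and when the finger goes away a weak spring swings it up and open in about 1 s. Pressing an open hatch fully down again would catch it again.
- red_box_pad (a point): Centre of the top of the round red press spot (20 mm across) on the red box's hatch: while shut it is at x = -2, y = 0, z = 55 mm in the box frame; it moves with the hatch.
- red_box_button (a joint): Travel (m) of the red box's reset button: 0 popped up (tripped), 0.006 fully home; it goes straight down, drags with about 3 N, and stays where it is left.
- red_box_button_top (a point): Centre of the top of the yellow reset button (16 mm across) under the red box's hatch, at x = +6, y = 0 in the box frame, z = 44 mm popped up, 38 mm home (2 mm above the deck). Free only while the hatch is open.
- blue_box: The same box with a blue plate and a blue press spot, fixed, its breaker not tripped; origin and axes as for the red box. Which of the two stands left changes.
- blue_box_hatch (a joint): Angle (rad) of the blue box's hatch, 0 shut. Leave it shut.
- brown_bottle: Loose brown bottle, 42 mm across, 76 mm high, standing; origin under its middle. Bystander.
- ring_tin: Loose round grey tin, 76 mm across, 32 mm high; origin under its middle. Bystander.
- file: Loose small file with an orange handle, 165 mm long, 8 mm thick, lying on the bench; origin under its middle. Bystander.
- scribe: Loose scribe with a wooden handle, 132 mm long, 9 mm thick, lying on the bench between the boxes; origin under its middle. Bystander.

How it is judged:
On the way, in this order (a step that is already met when the one before it is completed fails the run):
1. the red box's hatch is pressed in (value of joint red_box_hatch below -0.04 rad).
2. the red box's hatch has sprung wide open and stays open, untouched, for half a second (value of joint red_box_hatch above 1.9 rad and contact force between each of the fingers, the arm and red_box below 0.1 N), for 0.5 s.
3. the red box's reset button is pushed home (value of joint red_box_button above 0.0048 m), for 0.1 s.
At the end, for the whole second after the job is handed in: The red box's hatch stands open (over 1.9 rad), its reset button is home (over 4.8 of 6 mm), and the blue box's hatch is shut (within -0.03 to 0.05 rad) (value of joint red_box_hatch above 1.9 rad and value of joint red_box_button above 0.0048 m and value of joint blue_box_hatch between -0.03 and 0.05 rad); the robot touches nothing.
It fails at once if the blue box's hatch is pressed or opened (value of joint blue_box_hatch above 0.08 rad or value of joint blue_box_hatch below -0.04 rad).
It fails at once if the red box's hatch is pushed down again after the button has been pressed (value of joint red_box_button above 0.003 m and value of joint red_box_hatch below 1 rad).
It fails at once if a loose bystander is picked up or moved by more than 20 mm (distance of any of scribe, brown_bottle, ring_tin, file from where it was at the start of the episode above 0.02 m).
It also fails if it takes over 38 s, if anything falls off the work surface, if the arm or the gripper's body presses on something with over 40 N, if the wrist force passes 120 N, or if a joint passes its speed limit or range.

### The arm

A 6-joint arm with a two-finger parallel gripper is mounted at the origin on the work surface; the furniture and walls round the work are solid. World frame = base frame: x ahead of the robot, y to its left, z up, the work surface at z = 0. Lengths are in m, angles in rad, forces in N, time in s.
With the tool pointing down it reaches from about 0.325 to 0.9 m from the base axis. Payload 6.1 kg.
Tool frame: the origin (TCP) lies midway between the tips of the shut fingers; the grasp point (between the pads) lies 19 mm behind it (arm.hold_point_z is the distance from the TCP to the grasp point, in m); z points along the fingers, y is the direction in which the jaws open and shut (so a half turn about z gives the same grasp; the last joint's range is limited). The gripper opens to 85 mm and grips with 20 to 120 N. Pads are 22 mm wide; open, the fingers measure 114 mm over their backs; the gripper's body (76 mm by 85 mm) begins 54 mm behind the grasp point. The pads swing forward as they close: fully open they stand 13 mm farther back than shut.
Start: joints at [-1.262, 0.22, 1.526, -0, 1.395, -0.126], TCP at [0.263, -0.567, 0.231] pointing down, gripper open.
Joint ranges: [-2.98, 2.98], [-0.91, 2.08], [0.09, 2.57], [-1.24, 4.39], [0.2, 2.65], [-2.68, 2.68]. Speed limits (rad/s): [2.57, 2.57, 3.01, 3.14, 3.14, 3.14].

### API

Orientations are given as a unit quaternion [w, x, y, z].
In Python, from rig import arm gives the robot as it stands. The module is installed in compiled form; this text tells all that it offers.
- The arm moves only by the shell command python3 -m handwheel 'ROWS' [FORCE]. ROWS is JSON, a list of rows, each a list of 3 entries, a list of its own where there are three numbers: the opening, from -1 (shut) to 1 (fully open), then the shift along the world's x, y, z in m, then the turn about the world's z in rad. In form: [[hand, [x, y, z], spin], ...]. A call has exactly 10 rows; each row shifts and turns the commanded pose from where the row before left it; what a row does not reach is not made up. A row lasts 1/8 s, in which the tool goes at most 62.5 mm and 10.7 degrees, less where a joint would pass 70% of its speed; a pose out of reach is approached as far as the arm can. A call with a gripper value outside its range is refused whole. The fingers move at their own pace and stop on an object; FORCE is the grip in N (left out, the last holds). Time passes only in rows, so rows that do not move let the fingers close, or fill a call up. It gives the time, the measured TCP pose, the force and the opening at its end, in the units of the state.
- arm.get_state(): the state, without advancing time (a new reading comes with each control period).
- arm.grab_frame(name): name is "side" or "top"; returns a dict with "frame" (384x512x3 uint8, blue, green, red), "camera_matrix" (3x3 intrinsics, pixels), "k1" (the pictures are not rectified: a ray, as slopes to the right and down, at radius r is drawn at 1 + k1 r^2 times it, then the intrinsics apply), "R" (3x3) and "t" (3): a world point X has camera coordinates R X + t. Camera axes: x right, y down, z forward; pixel columns grow to the right and rows downward; lengths in m; the calibration is good to about 2 mm. A picture is of the moment at which its call begins. There is no depth.
- arm.job_done(): hands the job in, once; it reports no verdict.
Trained networks look in the newest picture that a camera, given by its name, has taken for a name from the list of things; names that differ only in an ending like _2 or _b are one class to them, and where a whole thing is asked for, a point or a joint stands for the part that bears it (a point fixed in the world has none). Each returns a list of dicts, best first, with "confidence" (0 to 1); they miss things now and then, are a little off and sometimes report something else, mostly with a low value. They report only what shows in the picture. A call takes as long as a camera call.
- arm.find_in(name, camera): "bbox" ([centre column, centre row, width, height] in pixels, round what is visible of it).
- arm.trace(name, camera): "region" (384x512 bool, what is visible of it) and "bbox" ([centre column, centre row, width, height] in pixels, round what is visible of it).
The state is a dict: "clock": time; "joint_positions": joint angles; "joint_velocities": joint speeds; "joint_efforts": joint torques, N m; "ee_pos": TCP position; "tool_rot": TCP orientation; "contact_force": force on the tool from outside, world axes, zero at the start; "ft_torque": the same for the moment, N m; "finger_gap": finger opening in m.
Only numpy, scipy, OpenCV 4.12 (cv2) and the standard library are available. Lean on these libraries where they do the work, as an engineer would, in place of code of your own. Each camera call takes 0.05 s, during which the arm holds its last target.

## Working session

There is one attempt and no reset: what is moved stays moved. The work goes in short steps, Python scripts to look and compute and a shell command to move; the robot and the scene stay as the last step left them, time stands still between calls to the robot, and variables do not carry over. Pictures are saved under pics/ and viewed, and the job is handed in when it is done.

```bash
mkdir -p pics; cat > h.py <<'E'
import numpy as np, cv2
from rig import arm
def px2ray(f,u,v):
    K=np.array(f["camera_matrix"]);k=f["k1"]
    d=np.array([k,0,0,0,0],float)
    p=cv2.undistortPoints(np.array([[[u,v]]],float),K,d)[0,0]
    R=np.array(f["R"]);t=np.array(f["t"])
    return -R.T@t, R.T@np.array([p[0],p[1],1.])
def at_z(f,u,v,z):
    o,d=px2ray(f,u,v); return o+d*(z-o[2])/d[2]
def proj(f,X):
    R=np.array(f["R"]);t=np.array(f["t"])
    return cv2.projectPoints(np.array(X,float).reshape(-1,1,3),cv2.Rodrigues(R)[0],t,np.array(f["camera_matrix"]),np.array([f["k1"],0,0,0,0.]))[0][:,0]
E
python3 - <<'E'
from h import *
for c in ("top","side"):
    f=arm.grab_frame(c); cv2.imwrite(f"pics/{c}0.png",f["frame"])
    o,_=px2ray(f,0,0); print(c,o)
    for n in ("red_box","red_box_pad","blue_box","blue_box_pad","brown_bottle","ring_tin","file","scribe"):
        try:
            r=arm.find_in(n,c)
            print(n,[(np.round(q["bbox"],1).tolist(),round(q["confidence"],2),np.round(at_z(f,q["bbox"][0],q["bbox"][1],.055),3).tolist()) for q in r[:3]])
        except Exception as e: print(n,e)
s=arm.get_state();print(s["clock"],s["ee_pos"],s["tool_rot"],s["finger_gap"],s["contact_force"])
E
```

```text
top [0.3071543  0.01471811 1.13499032]
red_box [([201.3, 198.4, 45.5, 53.3], 0.56, [0.497, 0.181, 0.055])]
red_box_pad [([200.9, 191.3, 31.3, 28.8], 0.58, [0.516, 0.182, 0.055])]
blue_box [([328.5, 192.2, 50.6, 53.4], 0.95, [0.514, -0.158, 0.055])]
blue_box_pad it knows: blue_box, blue_box_hatch, brown_bottle, file, red_box, red_box_button, red_box_button_top, red_box_hatch, red_box_pad, ring_tin, scribe
brown_bottle [([138.1, 218.9, 18.3, 21.2], 0.62, [0.441, 0.347, 0.055])]
ring_tin [([381.8, 225.4, 32.1, 31.5], 0.94, [0.426, -0.294, 0.055]), ([198.3, 193.4, 29.6, 32.2], 0.25, [0.51, 0.189, 0.055])]
file [([160.4, 166.7, 24.9, 14.3], 0.46, [0.584, 0.295, 0.055])]
scribe [([264.6, 203.8, 4.5, 30.3], 0.44, [0.482, 0.011, 0.055])]
side [ 0.49225124 -0.64646975  0.70911903]
red_box [([255.2, 171.2, 48.7, 37.7], 0.88, [0.506, 0.142, 0.055])]
red_box_pad [([260.9, 166.4, 28.4, 21.4], 0.64, [0.523, 0.163, 0.055])]
blue_box [([262.9, 269.6, 63.7, 57.3], 0.71, [0.518, -0.192, 0.055])]
blue_box_pad it knows: blue_box, blue_box_hatch, brown_bottle, file, red_box, red_box_button, red_box_button_top, red_box_hatch, red_box_pad, ring_tin, scribe
brown_bottle [([238.4, 135.6, 10.1, 26.1], 0.76, [0.455, 0.321, 0.055]), ([224.3, 328.6, 35.6, 41.7], 0.74, [0.44, -0.327, 0.055])]
ring_tin [([224.2, 328.2, 40.0, 42.2], 0.95, [0.439, -0.327, 0.055])]
file [([284.0, 149.2, 3.7, 3.7], 0.41, [0.596, 0.246, 0.055])]
scribe []
0.8 [ 0.26326852 -0.56684158  0.23130999] [-2.49872661e-06  9.76467064e-01  2.15666576e-01  3.08287422e-05] 0.08513356215401428 [-0.18388849  0.63043613 -0.46803094]
```

```bash
python3 - <<'E'
import cv2,numpy as np
a=cv2.imread("pics/top0.png");b=cv2.imread("pics/side0.png")
A=cv2.resize(a[140:260,110:410],None,fx=2.6,fy=2.6,interpolation=cv2.INTER_CUBIC)
B=cv2.resize(b[110:360,180:340],None,fx=2.3,fy=2.3,interpolation=cv2.INTER_CUBIC)
cv2.imwrite("pics/topz.png",A);cv2.imwrite("pics/sidez.png",B)
cv2.imwrite("pics/redz.png",cv2.resize(a[160:230,165:235],None,fx=8,fy=8,interpolation=cv2.INTER_CUBIC))
E
```

```text
(no output)
```

View pics/topz.png

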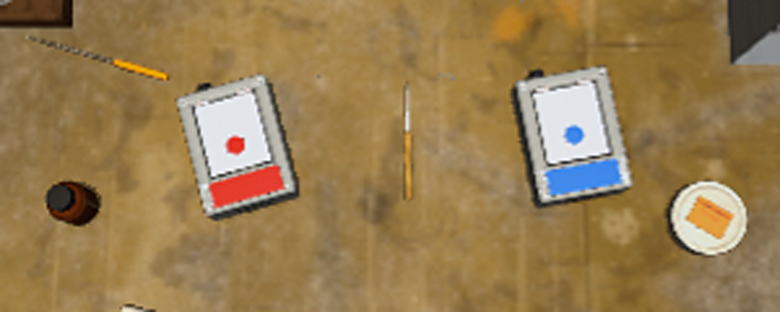

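View pics/sidez.png

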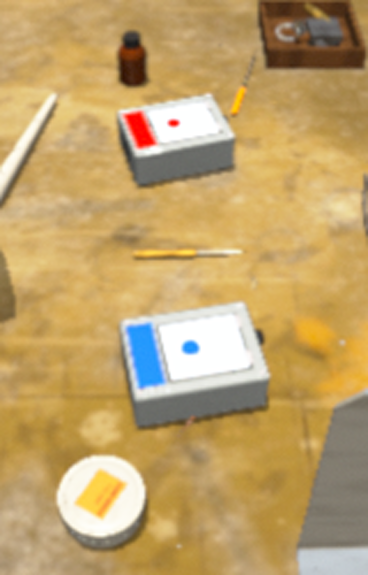

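View pics/redz.png

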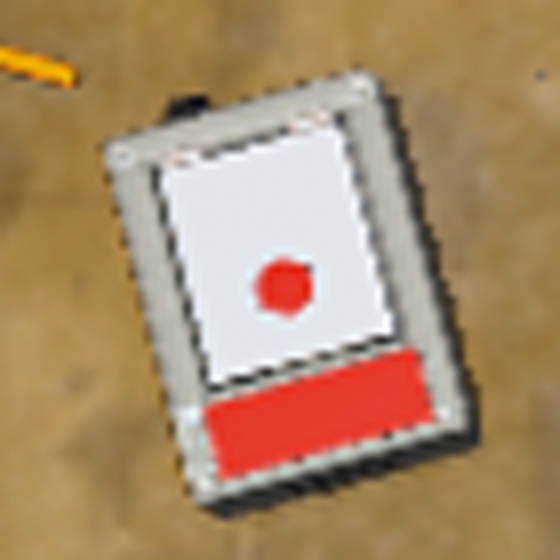

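View pics/side0.png

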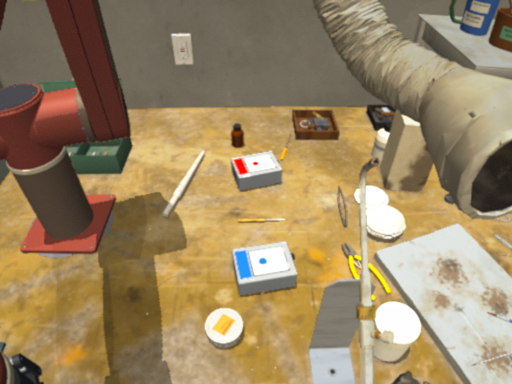

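The red box is on the left, with its red spot at about (200.5,195.5) in top and its plate toward the robot. The blue box is on the right and the scribe lies between them. I'll now measure the spot and yaw precisely.

```bash
python3 - <<'E'
from h import *
P={}
for c in ("top","side"):
    f=arm.grab_frame(c); im=f["frame"].astype(int)
    m=((im[...,2]>150)&(im[...,1]<110)&(im[...,0]<110)).astype(np.uint8)
    x0,y0,x1,y1=(165,160,235,230) if c=="top" else (225,145,290,195)
    k=np.zeros_like(m);k[y0:y1,x0:x1]=m[y0:y1,x0:x1]
    n,l,st,ce=cv2.connectedComponentsWithStats(k)
    for i in range(1,n):
        if st[i,4]>8: print(c,st[i],ce[i],at_z(f,*ce[i],.055).round(4))
    P[c]=f
f=P["top"]
g=lambda u,v:at_z(f,u/8+165-.44,v/8+160-.44,.055)
C=[g(160,175),g(340,125),g(400,335),g(208,385)] # far-left,far-right,near-right,near-left
print(np.round(C,4)); far=(C[0]+C[1])/2;near=(C[2]+C[3])/2
print("hatch mid",far,near,np.linalg.norm(far-near),np.arctan2(*(far-near)[[1,0]]))
a=C[0]-C[1];print("yaw2",np.arctan2(-a[0],a[1]), np.arctan2(-(C[3]-C[2])[0],(C[3]-C[2])[1]))
E
```

```text
top [197 193   7   6  36] [200.16666667 195.5       ] [0.5044 0.1838 0.055 ]
top [191 204  28  16 261] [204.57854406 211.1302682 ] [0.4623 0.1707 0.055 ]
side [234 159  13  15 115] [240.31304348 165.97391304] [0.4637 0.1659 0.055 ]
side [253 162   5   3  11] [255. 163.] [0.5062 0.179  0.055 ]
[[0.5429 0.2272 0.055 ]
 [0.5602 0.1669 0.055 ]
 [0.4884 0.1448 0.055 ]
 [0.4714 0.2084 0.055 ]]
hatch mid [0.55155985 0.19702763 0.055     ] [0.47992818 0.17662495 0.055     ] 0.07448063413749646 0.27747973811290777
yaw2 0.28045966618078455 0.26168353379551895
```

View pics/top0.png

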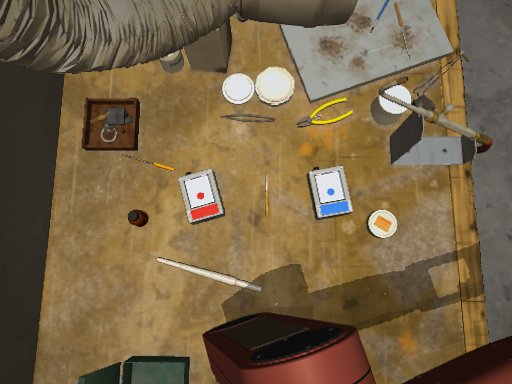

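The path is clear: the duct and lamp are both far from it. I'll move over the red box with the fingers shut.

```bash
python3 -m handwheel '[[-1,[0.015,0.047,0],-0.015],[-1,[0.015,0.047,0],-0.015],[-1,[0.015,0.047,0],-0.015],[-1,[0.015,0.047,0],-0.015],[-1,[0.015,0.047,0],-0.015],[-1,[0.015,0.047,0],-0.015],[-1,[0.015,0.047,0],-0.015],[-1,[0.015,0.047,0],-0.015],[-1,[0.015,0.047,0],-0.015],[-1,[0.015,0.047,0],-0.015]]'
```

```text
clock: 2.15
ee_pos: [0.4136, -0.0953, 0.2317]
tool_rot: [0.0, 0.99, 0.142, 0.001]
contact_force: [0.6, 0.2, 0.1]
finger_gap: 0.0001
```

```bash
python3 -m handwheel '[[-1,[0.015,0.046,0],0],[-1,[0.015,0.046,0],0],[-1,[0.015,0.046,0],0],[-1,[0.015,0.046,0],0],[-1,[0.015,0.046,0],0],[-1,[0.016,0.047,0],0],[-1,[0,0,-0.05],0],[-1,[0,0,-0.05],0],[-1,[0,0,-0.04],0],[-1,[0,0,0],0]]'
python3 - <<'E'
from h import *
s=arm.get_state();print(s["ee_pos"],s["contact_force"])
for c in ("top","side"):
    f=arm.grab_frame(c); im=f["frame"]
    u,v=(200,195) if c=="top" else (255,163)
    print(c,proj(f,[s["ee_pos"],[s["ee_pos"][0],s["ee_pos"][1],.055]]))
    cv2.imwrite(f"pics/{c}1.png",cv2.resize(im[v-45:v+35,u-50:u+50],None,fx=6,fy=6,interpolation=cv2.INTER_CUBIC))
E
```

```text
clock: 3.4
ee_pos: [0.5011, 0.1796, 0.0879]
tool_rot: [0.0, 0.99, 0.142, -0.004]
contact_force: [-0.3, -0.0, 0.6]
finger_gap: -0.0002
[0.50113349 0.17955688 0.08791575] [-0.26946327 -0.04906261  0.63053791]
top [[199.85473845 194.47361466]
 [201.7160554  196.72021374]]
side [[253.23431908 153.8324706 ]
 [253.25260892 162.90239752]]
```

View pics/side1.png

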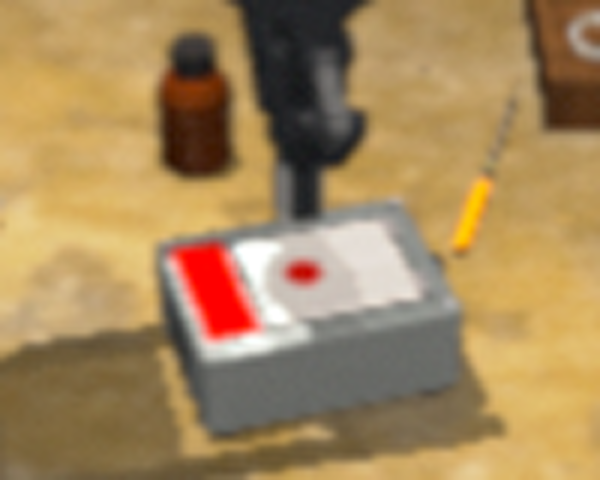

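The fingertip stands over the spot (crop 297,215 against the spot at 303,270), about 4 mm short in x. I'll correct that and press.

```bash
python3 -m handwheel '[[-1,[0.003,0.002,-0.01],0],[-1,[0,0,-0.01],0],[-1,[0,0,-0.008],0],[-1,[0,0,-0.004],0],[-1,[0,0,-0.003],0],[-1,[0,0,-0.003],0],[-1,[0,0,-0.002],0],[-1,[0,0,-0.001],0],[-1,[0,0,0],0],[-1,[0,0,0],0]]'
```

```text
clock: 4.75
ee_pos: [0.5073, 0.1822, 0.0505]
tool_rot: [-0.0, 0.99, 0.142, 0.0]
contact_force: [-1.9, -0.2, 3.2]
finger_gap: 0.0002
```

In contact at 3 N but not yet at the stop. I'll press on 3 mm, then pull up quickly.

```bash
python3 -m handwheel '[[-1,[0,0,-0.001],0],[-1,[0,0,-0.001],0],[-1,[0,0,-0.001],0],[-1,[0,0,0],0],[-1,[0,0,0],0],[-1,[0,0,0],0],[-1,[0,0,0],0],[-1,[0,0,0],0],[-1,[0,0,0],0],[-1,[0,0,0],0]]'
```

```text
clock: 6.0
ee_pos: [0.5075, 0.1822, 0.0496]
tool_rot: [0.0, 0.99, 0.142, 0.0]
contact_force: [-10.0, -2.6, 21.5]
finger_gap: 0.0003
```

At the stop (21 N). Retracting up and back.

```bash
python3 -m handwheel '[[-1,[-0.01,-0.003,0.06],0],[-1,[-0.02,-0.006,0.06],0],[-1,[-0.02,-0.006,0.05],0],[-1,[0,0,0],0],[-1,[0,0,0],0],[-1,[0,0,0],0],[-1,[0,0,0],0],[-1,[0,0,0],0],[-1,[0,0,0],0],[-1,[0,0,0],0]]'
python3 -m handwheel '[[-1,[0,0,0],0],[-1,[0,0,0],0],[-1,[0,0,0],0],[-1,[0,0,0],0],[-1,[0,0,0],0],[-1,[0,0,0],0],[-1,[0,0,0],0],[-1,[0,0,0],0],[-1,[0,0,0],0],[-1,[0,0,0],0]]'
python3 - <<'E'
from h import *
for c in ("top","side"):
    f=arm.grab_frame(c); im=f["frame"]
    u,v=(200,195) if c=="top" else (255,163)
    for n in ("red_box_button","red_box_button_top"):
        r=arm.find_in(n,c); print(c,n,[(np.round(q["bbox"],1).tolist(),round(q["confidence"],2),np.round(at_z(f,q["bbox"][0],q["bbox"][1],.044),4).tolist()) for q in r[:2]])
    m=((im[...,2]>140)&(im[...,1]>120)&(im[...,0]<90)).astype(np.uint8)
    k=np.zeros_like(m);k[v-35:v+35,u-25:u+35]=m[v-35:v+35,u-25:u+35]
    n,l,st,ce=cv2.connectedComponentsWithStats(k)
    for i in range(1,n):
        if st[i,4]>3: print(st[i],ce[i],at_z(f,*ce[i],.044).round(4))
    print("expected",proj(f,[[.514,.1845,.044]]))
    cv2.imwrite(f"pics/{c}2.png",cv2.resize(im[v-45:v+35,u-50:u+50],None,fx=6,fy=6,interpolation=cv2.INTER_CUBIC))
E
```

```text
clock: 7.25
ee_pos: [0.4576, 0.1673, 0.2162]
tool_rot: [-0.0, 0.99, 0.142, -0.0]
contact_force: [-0.3, -0.2, 0.6]
finger_gap: 0.0003
clock: 8.5
ee_pos: [0.4576, 0.1672, 0.2163]
tool_rot: [0.0, 0.99, 0.142, 0.0]
contact_force: [-0.1, -0.1, -0.4]
finger_gap: -0.0002
top red_box_button []
top red_box_button_top [([267.0, 201.8, 2.3, 36.6], 0.35, [0.4897, 0.005, 0.044]), ([144.2, 221.4, 7.4, 14.9], 0.16, [0.4356, 0.3335, 0.044])]
[206 160  29  39 297] [223.29292929 168.90909091] [0.5805 0.1244 0.044 ]
[211 208  21  22 249] [221.69076305 221.79116466] [0.4353 0.1257 0.044 ]
[175 211  15  19 149] [181.67114094 219.46308725] [0.4412 0.2331 0.044 ]
expected [[200.63511976 192.75661735]]
side red_box_button []
side red_box_button_top [([223.9, 329.4, 38.1, 42.9], 0.65, [0.4381, -0.3238, 0.044])]
[247 128   3   3   9] [248. 129.] [0.4859 0.3757 0.044 ]
[230 133   1   7   7] [230. 136.] [0.4273 0.3354 0.044 ]
[263 133  20   9  68] [272.44117647 137.32352941] [0.565  0.3257 0.044 ]
[231 137  44  17 291] [254.24054983 145.3814433 ] [0.5055 0.282  0.044 ]
[287 155   3   8  20] [288.15 158.8 ] [0.6063 0.2119 0.044 ]
[281 162   9   7  16] [285.25  165.375] [0.5951 0.1805 0.044 ]
[255 164   6   5  22] [257.72727273 166.18181818] [0.5142 0.1778 0.044 ]
[234 178   4  11  14] [235.14285714 183.92857143] [0.45   0.1006 0.044 ]
[284 179   4   1   4] [285.5 179. ] [0.5911 0.1195 0.044 ]
[231 184   2   2   4] [231.5 184.5] [0.44   0.0984 0.044 ]
[239 190   9   5  21] [242.61904762 192.71428571] [0.471  0.0647 0.044 ]
[272 190   6   6  10] [275.2 193.2] [0.5588 0.0616 0.044 ]
[260 196   7   2   7] [263.         196.28571429] [0.5256 0.05   0.044 ]
expected [[257.61092898 164.75615938]]
```

View pics/side2.png

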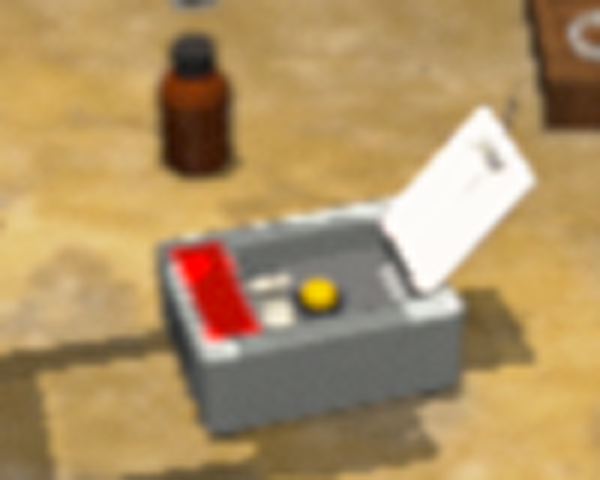

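View pics/top2.png

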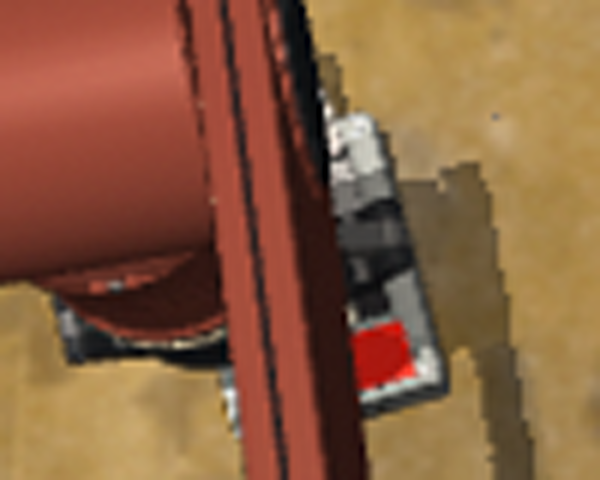

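The hatch stands wide open, with the yellow button visible at side (257.7,166.2), which matches the prediction. Moving above it, then down.

```bash
python3 -m handwheel '[[-1,[0.028,0.008,0],0],[-1,[0.028,0.008,0],0],[-1,[0,0,-0.04],0],[-1,[0,0,-0.04],0],[-1,[0,0,-0.04],0],[-1,[0,0,-0.03],0],[-1,[0,0,-0.012],0],[-1,[0,0,0],0],[-1,[0,0,0],0],[-1,[0,0,0],0]]'
python3 - <<'E'
from h import *
s=arm.get_state();print(s["ee_pos"],s["contact_force"])
f=arm.grab_frame("side"); im=f["frame"];u,v=(255,163)
print(proj(f,[s["ee_pos"]]))
cv2.imwrite(f"pics/side3.png",cv2.resize(im[v-45:v+35,u-50:u+50],None,fx=6,fy=6,interpolation=cv2.INTER_CUBIC))
E
```

```text
clock: 10.05
ee_pos: [0.5148, 0.1835, 0.0559]
tool_rot: [-0.0, 0.99, 0.142, 0.001]
contact_force: [0.4, -0.7, -0.5]
finger_gap: -0.0001
[0.51478332 0.18353078 0.05589767] [ 0.37529632 -0.70438042 -0.51950371]
[[257.91290157 161.77271527]]
```

View pics/side3.png

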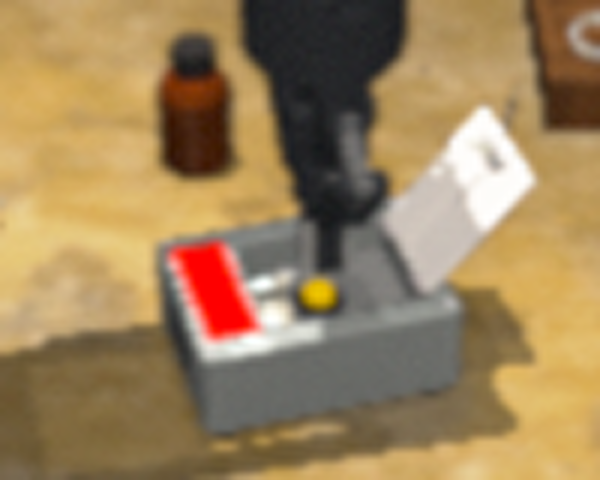

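The tip stands right above the button with clearance to the hatch. Pressing it home.

```bash
python3 -m handwheel '[[-1,[-0.001,-0.001,-0.005],0],[-1,[0,0,-0.005],0],[-1,[0,0,-0.003],0],[-1,[0,0,-0.002],0],[-1,[0,0,-0.002],0],[-1,[0,0,-0.002],0],[-1,[0,0,-0.001],0],[-1,[0,0,0],0],[-1,[0,0,0],0],[-1,[0,0,0],0]]'
```

```text
clock: 11.35
ee_pos: [0.5127, 0.1823, 0.0377]
tool_rot: [0.0, 0.99, 0.142, -0.0]
contact_force: [-13.9, -3.7, 31.3]
finger_gap: -0.0001
```

The button is home: z is 37.7 mm with a firm stop. Retracting straight up, then away.

```bash
python3 -m handwheel '[[-1,[0,0,0.02],0],[-1,[0,0,0.04],0],[-1,[0,0,0.05],0],[-1,[0,0,0.05],0],[-1,[-0.03,-0.01,0.04],0],[-1,[-0.03,-0.04,0],0],[-1,[-0.02,-0.04,0],0],[-1,[0,-0.04,0],0],[-1,[0,-0.04,0],0],[-1,[0,0,0],0]]'
python3 - <<'E'
from h import *
s=arm.get_state();print(s["ee_pos"],s["contact_force"])
o=[]
for c,u,v in (("top",200,195),("side",255,163)):
    f=arm.grab_frame(c); im=f["frame"]; cv2.imwrite(f"pics/{c}full4.png",im)
    print(c,proj(f,[[.5135,.183,.044],[.5135,.183,.038]]))
    o.append(cv2.resize(im[v-45:v+35,u-40:u+40],None,fx=5,fy=5,interpolation=cv2.INTER_CUBIC))
    n=[arm.find_in(k,c) for k in ("blue_box_hatch",)];print([[(q["bbox"],q["confidence"]) for q in r[:1]] for r in n])
cv2.imwrite("pics/both4.png",np.hstack(o))
E
```

```text
clock: 12.6
ee_pos: [0.4325, 0.0103, 0.2342]
tool_rot: [0.0, 0.99, 0.14, 0.0]
contact_force: [0.4, 0.8, -0.0]
finger_gap: 0.0005
[0.4325093  0.01030585 0.23416084] [ 0.44358018  0.83311085 -0.03091095]
top [[201.18218567 192.93936503]
 [201.50871287 193.34997723]]
[[([329.6, 188.1, 26.4, 33.1], 0.96)]]
side [[257.451526   165.07705293]
 [257.43880441 166.66666867]]
[[([268.3, 260.6, 38.0, 26.3], 0.75)]]
```

View pics/both4.png

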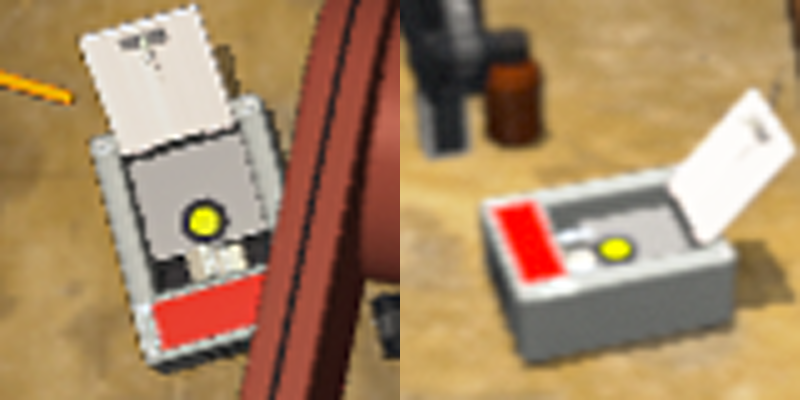

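View pics/sidefull4.png

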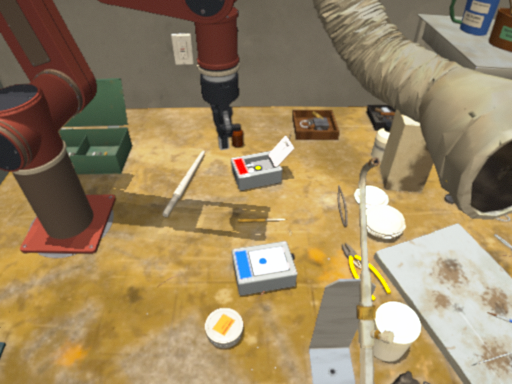

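The hatch is open, the button is now flat (side crop 617,249) and the blue hatch is shut. The bystanders haven't moved and the robot touches nothing, so I'm handing in.

```bash
python3 -c "
from rig import arm
print(arm.job_done())"
```

```text
the job is handed in; nothing more can be done
None
```

The breaker in the red-marked box is reset and its hatch is standing open. I handed the job in at about 12.7 s of the 38 s allowed, and no verdict is reported.

- **Hatch:** I pressed the red spot to its stop. The first press stopped short at 3 N, so I pressed on to 21 N. I then drew the finger back, and the side picture showed the hatch wide open by itself.
- **Button:** I pushed the yellow button to a firm stop, with the fingertip at z = 37.7 mm (38 mm is fully home) and 31 N. I then pulled clear.
- **Last checks:** The final pictures show the red hatch open, the button lying flat, the blue hatch shut, and no loose item visibly moved. Contact force was about zero.
- **What didn't work:** The trained network never found the button. I used the box geometry instead, and the yellow blob in the side picture agreed with it. The hatch angle and button travel were judged from pictures and fingertip height, not measured directly.

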